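# Fit the probe through the gland and set the gland nut

## Task

Take the probe out of its parking block and push its rod down through the hole of the knurled gland nut on the stand until it rests on the bottom of the bore. Then screw the nut down (clockwise seen from above) until it bottoms out, back it off a quarter turn so that the probe is not nipped, and keep hold of the nut: the program finishes with the fingers still gripping the nut at that setting. Leave the probe in the gland and the timer, tape roll, spanner and vial where they are.

Things in the scene. Friction and masses are not known exactly. Their poses are not given: they have to be found in the camera images.
- probe: Loose temperature probe, 108 mm long, 50 g, standing upright at the start. Steel rod of 8 mm diameter with a tapered end (last 6 mm), and a black round grip head of 16 mm diameter on top. Origin at the tip of the rod (its lower end), z along the rod towards the head: the head reaches from z = 78 to 108 mm.
- probe_head (a point): Point on the probe's axis at the middle of its head (93 mm above the tip): where to grip it.
- probe_rest: Fixed grey parking block, 66 x 66 x 46 mm, in which the probe stands, in a blind 11 mm hole in the middle of its top, 38 mm deep (the probe's tip starts 8 mm above the bench, its head 86 to 116 mm above it). Origin at the centre of the underside. It may stand left or right of the gland stand.
- gland_stand: Fixed aluminium stand: base 90 x 70 x 12 mm, on it a round boss of 48 mm diameter whose shoulder is 45 mm above the bench, and a threaded neck carrying the nut. Vertical blind bore of 11 mm diameter on the axis, its floor 12 mm above the bench. Origin at the centre of the underside (on the bore's axis), z up.
- bore_floor (a point): Centre of the bore's floor in the stand, 12 mm above the bench. The seated probe's tip rests here, its head then reaches from 90 to 120 mm above the bench.
- gland_nut: Black knurled round nut, captive on the stand's neck and already started on its thread: 38 mm diameter, 26 mm high, 11 mm through hole on its axis that opens to 15 mm in the topmost 4 mm; a small white line on top marks its angle. Origin: centre of its underside, 45 mm above the bench when bottomed out on the shoulder. It rises 1.27 mm per rad (8 mm a turn) when unscrewed.
- nut_top (a point): Centre of the nut's top face, 26 mm above its underside: 71 mm above the bench when bottomed out.
- nut_turn (a joint): Turn of the nut in rad: 0 = bottomed out (hard stop), growing counter-clockwise seen from above (unscrewing) up to 3.4. It starts between 1.2 and 2.6. It turns against a friction of about 0.05 N m and stays where it is left.
- timer: Bystander: white bench timer 58 x 68 x 18 mm, loose. Origin under its centre.
- tape_roll: Bystander: roll of yellow tape lying flat, 53 mm diameter, 19 mm high, loose. Origin under its centre.
- spanner: Bystander: small open-ended steel spanner 23 x 135 x 5 mm lying flat, loose. Origin under its centre.
- vial: Bystander: small brown vial with blue cap, 12 mm diameter, 32 mm high, standing, loose. Origin under its centre.

How it is judged:
On the way, in this order (a step that is already met when the one before it is completed fails the run):
1. the probe stands on the bottom of the bore, through the nut (horizontal distance between probe and bore_floor below 0.006 m and z of probe in the frame of gland_stand below 0.017 m and angle between probe's own z axis and vertical below 0.15 rad), for 0.2 s.
2. with the probe in, the nut is screwed down to its stop (within 0.08 rad) (value of joint nut_turn below 0.08 rad and horizontal distance between probe and bore_floor below 0.006 m and z of probe in the frame of gland_stand below 0.02 m), for 0.2 s.
At the end, for the whole second after the job is handed in: The nut stands a quarter turn (1.57 rad, within 0.35 rad) above its stop and the fingers grip it with more than 2 N, without touching the probe; the probe stands upright (within 0.15 rad) in the gland with its tip within 6 mm of the bore's axis and within 5 mm of the bore's floor (all of step 1 and value of joint nut_turn between 1.22 and 1.92 rad and contact force between the fingers and gland_nut above 2 N and contact force between the fingers and probe below 0.5 N); the arm keeps its last pose, push and grip.
It fails at once if the timer, tape roll, spanner or vial is moved more than 30 mm (distance of any of timer, tape_roll, spanner, vial from where it was at the start of the episode above 0.03 m).
It also fails if it takes over 64 s, if anything falls off the work surface, if the arm or the gripper's body presses on something with over 40 N, if the wrist force passes 120 N, or if a joint passes its speed limit or range.

## Robot

A 7-joint arm with a two-finger parallel gripper is mounted at the origin on a cart in front of the work surface, level with it; the furniture and walls round the work are solid. World frame = base frame: x ahead of the robot, y to its left, z up, the work surface at z = 0. Lengths are in m, angles in rad, forces in N, time in s.
With the tool pointing down it reaches from about 0.425 to 0.825 m from the base axis. Payload 3.6 kg.
Tool frame: the origin (TCP) lies midway between the tips of the shut fingers; the grasp point (between the pads) lies 19 mm behind it; z points along the fingers, y is the line along which they close (so a half turn about z gives the same grasp; the last joint's range is limited). The gripper opens to 85 mm and grips with 20 to 120 N. Pads are 22 mm wide; open, the fingers measure 114 mm over their backs; the gripper's body (76 mm by 85 mm) begins 54 mm behind the grasp point. The pads swing forward as they close: fully open they stand 13 mm farther back than shut.
Start: joints at [-1.31, 0.615, -0.013, 1.423, 0.008, 1.103, -0.04], TCP at [0.184, 0.623, 0.231] pointing down, gripper open.
Joint ranges: [-3.12, 3.12], [-0.3, 2.06], [-1.34, 1.32], [0.26, 2.42], [-1.36, 4.5], [0.01, 1.98], [-2.84, 2.84]. Speed limits (rad/s): [2.79, 2.79, 3.14, 3.14, 3.14, 3.14, 3.14].

## Interface

Orientations are given as [roll, pitch, yaw] about the fixed x, y, z axes, in that order (R = Rz(yaw) Ry(pitch) Rx(roll)).
In Python, from plant import r gives the robot as it stands.
- The arm moves only by the shell command python3 shift.py 'ROWS' [FORCE]. ROWS is a JSON list of rows, 1 to 20 of them, each written [[dx, dy, dz], turn, opening]: dx, dy, dz in units of 100 mm, then a turn about the tool's z in units of 0.25 rad, then the finger opening in m; each row is the pose to reach, as a shift and turn from the pose commanded when the command began, along the tool's axes at that moment; what a row does not reach only later rows make up. A row lasts 1/10 s, in which the tool goes at most 0.05 m and 0.15 rad, less where a joint would pass 70% of its speed; a pose out of reach is approached as far as the arm can. The fingers move at their own pace and stop on an object; FORCE is the grip in N (left out, the last holds). Time passes only in rows, so rows that do not move let the fingers close. It prints the time, the measured TCP pose, the force, the opening and the grip force at its end. Input that does not fit is refused with a message, and nothing moves.
- r.read_state(): the state, without advancing time (a new reading comes with each control period).
- r.capture(name): name is "side" or "top"; returns a dict with "image" (384x512x3 uint8, blue, green, red), "z_map" (384x512 float32, m along the optical axis (not along the pixel's ray), 0 where there is no reading), "fov_y" (degrees; the focal length in pixels is half the picture's height over the tangent of half this angle, whatever the lens; pixels are square), "cx", "cy" (the principal point, pixels), "R" (3x3) and "t" (3): a world point X has camera coordinates R X + t. Camera axes: x right, y down, z forward; pixel columns grow to the right and rows downward; lengths in m; the calibration is good to about 2 mm. A picture is of the moment at which its call begins.
- r.finish_job(): hands the job in; it is judged then, once.
The state is a dict: "t": time; "q": joint angles; "qvel": joint speeds; "joint_torque": joint torques, N m; "position": TCP position; "orientation": TCP orientation; "ft_force": force on the tool from outside, world axes, zero at the start; "ft_torque": the same for the moment, N m; "finger_gap": finger opening in m; "grip_force": force on a finger pad.
Only numpy, scipy, OpenCV 4.12 (cv2) and the standard library are available. Lean on these libraries where they do the work, as an engineer would, in place of code of your own. Each camera call takes 0.05 s, during which the arm holds its last target. There are 200 camera calls.

## Working session

There is one attempt and no reset: what is moved stays moved. The work goes in short steps, Python scripts to look and compute and a shell command to move; the robot and the scene stay as the last step left them, time stands still between calls to the robot, and variables do not carry over. Pictures are saved under pics/ and viewed, at most 10 in all, crops included, and the job is handed in when it is done.

```bash
ls; mkdir -p pics; python3 - <<'E'
from plant import r
import cv2,numpy as np
for n in("side","top"):
    c=r.capture(n);np.savez(f"{n}0.npz",**c);cv2.imwrite(f"pics/{n}0.png",c["image"])
    print(n,c["fov_y"],c["cx"],c["cy"],np.round(c["R"],3).tolist(),np.round(c["t"],3))
s=r.read_state();print({k:np.round(v,3).tolist() for k,v in s.items()})
E
```

```text
pics
plant.py
shift.py
side 44.78164334961839 253.49355030537876 187.19517871912643 [[-0.989, -0.149, -0.01], [-0.086, 0.625, -0.776], [0.122, -0.766, -0.631]] [0.518 0.084 1.478]
top 52.08977920429068 255.21498445912974 188.0661024061651 [[0.011, -1.0, -0.025], [-0.98, -0.006, -0.197], [0.197, 0.027, -0.98]] [0.081 0.491 1.368]
{'t': 0.1, 'q': [-1.31, 0.616, -0.013, 1.425, 0.008, 1.103, -0.04], 'qvel': [-0.0, -0.002, 0.002, -0.004, 0.001, -0.001, -0.002], 'joint_torque': [0.001, -47.038, 0.26, -17.157, 0.01, 0.006, -0.0], 'position': [0.184, 0.623, 0.23], 'orientation': [-3.139, 0.0, 2.854], 'ft_force': [0.481, -0.247, -0.413], 'ft_torque': [-0.014, -0.005, 0.014], 'grip_force': 0.0, 'finger_gap': 0.085}
```

View pics/side0.png

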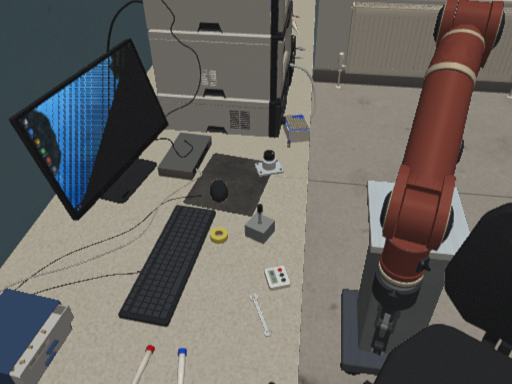

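View pics/top0.png

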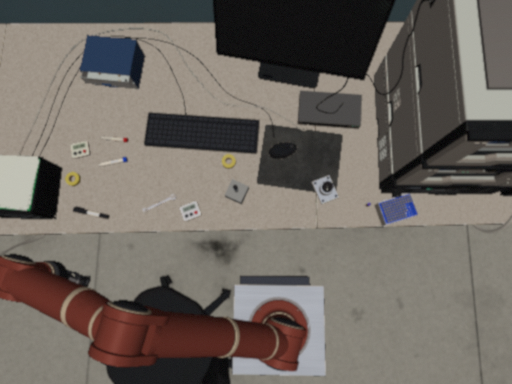

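The side view shows the probe in its rest at about (260,225) and the nut and stand at (268,163). The top view shows the rest at (236,190) and the stand at (325,188), with the tape, timer and spanner to the left. I'll zoom in next.

```bash
cat > h.py <<'E'
import numpy as np,cv2
from plant import r
def cam(c):
    f=192/np.tan(np.radians(float(c["fov_y"])/2)); return f,float(c["cx"]),float(c["cy"]),np.array(c["R"]),np.array(c["t"])
def ray(c,u,v):
    f,cx,cy,R,t=cam(c); return -R.T@t, R.T@np.array([(u-cx)/f,(v-cy)/f,1])
def plane(c,u,v,z):
    o,d=ray(c,u,v); return o+d*(z-o[2])/d[2]
def tri(c1,p1,c2,p2):
    o1,d1=ray(c1,*p1);o2,d2=ray(c2,*p2)
    s=np.linalg.lstsq(np.c_[d1,-d2],o2-o1,rcond=None)[0]
    a,b=o1+s[0]*d1,o2+s[1]*d2
    return (a+b)/2,np.linalg.norm(a-b)
def proj(c,X):
    f,cx,cy,R,t=cam(c); p=R@np.array(X)+t; return np.array([cx+f*p[0]/p[2],cy+f*p[1]/p[2]])
def crop(im,u,v,w=20,k=10):
    return cv2.resize(im[v-w:v+w,u-w:u+w],None,fx=k,fy=k,interpolation=cv2.INTER_NEAREST)
E
python3 - <<'E'
from h import *
s,t=np.load("side0.npz"),np.load("top0.npz")
a=np.hstack([crop(s["image"],260,222,20,7),crop(s["image"],268,163,20,7)])
b=np.hstack([crop(t["image"],236,189,20,7),crop(t["image"],325,188,20,7)])
cv2.imwrite("pics/crops0.png",np.vstack([a,b]))
E
```

```text
(no output)
```

View pics/crops0.png

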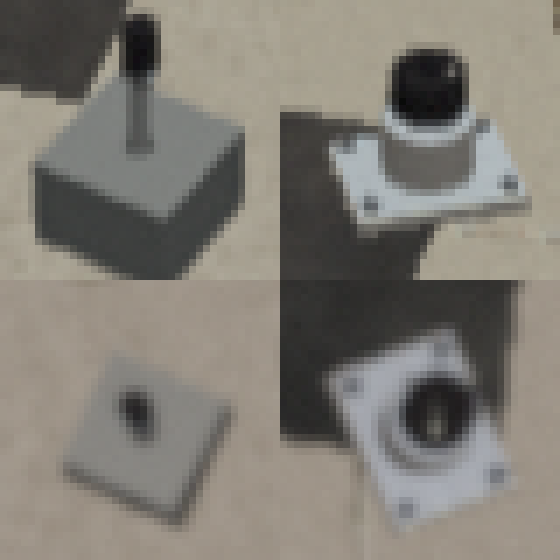

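The crops show the head centre near (259.9,208.7) in side and (255-19.5+…≈235.5,187.5) in top. The nut is at about (269,155) in side and (328,186) in top, with a white base under it.

```bash
cat >> h.py <<'E'
def blob(im,u,v,test,w=20,k=8):
    """contour (subpixel, full-image coords) of the region passing test nearest (u,v)"""
    u0,v0=int(u)-w,int(v)-w
    p=cv2.resize(im[v0:v0+2*w,u0:u0+2*w],None,fx=k,fy=k,interpolation=cv2.INTER_CUBIC)
    m=test(p.astype(int)).astype(np.uint8)
    cs,_=cv2.findContours(m,cv2.RETR_EXTERNAL,cv2.CHAIN_APPROX_NONE)
    q=((u-u0+.5)*k-.5,(v-v0+.5)*k-.5)
    c=max((c for c in cs if cv2.contourArea(c)>20*k),key=lambda c:cv2.pointPolygonTest(c,q,True))
    return ((c[:,0].astype(np.float32)+.5)/k-.5+[u0,v0]).astype(np.float32)
def cen(c):
    M=cv2.moments(c.reshape(-1,1,2));return np.array([M["m10"],M["m01"]])/M["m00"]
E
python3 - <<'E'
from h import *
s,t=np.load("side0.npz"),np.load("top0.npz")
dark=lambda th:lambda p:p.mean(2)<th
for nm,ps,pt,th in(("head",(260,208.5),(235.5,187),(62,85)),("nut",(269,155),(328,186),(48,50))):
    a=blob(s["image"],*ps,dark(th[0]));b=blob(t["image"],*pt,dark(th[1]))
    for x in(a,b):print(nm,"bbox",x.min(0),x.max(0),"cen",cen(x),"rect",np.round(cv2.minAreaRect(x)[0],2),np.round(cv2.minAreaRect(x)[1],2))
    print(tri(s,cen(a),t,cen(b)), "rects",tri(s,cv2.minAreaRect(a)[0],t,cv2.minAreaRect(b)[0]))
for c,p,n in((s,(255,172),"side"),(t,(318,193),"top")):
    w=blob(c["image"],*p,lambda q:(q.min(2)>165)&(q[...,0]>=q[...,2]-4))
    X=np.array([plane(c,*p,.012)[:2] for p in w],np.float32)
    print(n,"base",cv2.minAreaRect(X))
g=blob(t["image"],228,192,lambda q:(abs(q[...,0]-q[...,2])<16)&(q.mean(2)>95)&(q.mean(2)<165))
X=np.array([plane(t,*p,.046)[:2] for p in g],np.float32);print("rest",cv2.minAreaRect(X))
E
```

```text
head bbox [256.5625 203.9375] [261.8125 213.8125] cen [259.32301629 208.33940575] rect [259.47 208.85] [9.83 5.11]
head bbox [232.8125 184.6875] [237.0625 190.9375] cen [235.15519682 187.61129588] rect [235.43 187.73] [6.48 3.97]
(array([0.48211562, 0.15410002, 0.09958502]), np.float64(0.0006915467194481526)) rects (array([0.48200033, 0.15335256, 0.0970151 ]), np.float64(0.00026443987704819285))
nut bbox [263.6875 150.0625] [273.6875 159.9375] cen [268.49801608 155.25277577] rect [268.65 154.96] [ 9.84 10.04]
nut bbox [322.5625 182.0625] [331.4375 190.0625] cen [327.11488075 185.68104288] rect [327.   186.06] [8.   8.88]
(array([ 0.49740157, -0.17147016,  0.05964839]), np.float64(0.0027557475079679743)) rects (array([ 0.49624862, -0.17080528,  0.06128859]), np.float64(0.0016175682351185457))
side base ((0.5103118419647217, -0.15055245161056519), (0.045689165592193604, 0.0760197713971138), 57.57986831665039)
top base ((0.4671061336994171, -0.17933888733386993), (0.02604059875011444, 0.056197408586740494), 13.60936164855957)
rest ((0.47947958111763, 0.15301743149757385), (0.07464512437582016, 0.07414667308330536), 66.70660400390625)
```

```bash
python3 - <<'E'
from h import *
s,t=np.load("side0.npz"),np.load("top0.npz")
for c,p,n in((s,(255,172),"side"),(t,(318,193),"top")):
    im=c["image"].astype(int)
    print(n,im[int(p[1]),p[0]], im[215 if n=="top" else 200,p[0]])
    for th in(0,3,8):
        q=im[...,0]-im[...,2]
        w=blob(c["image"],*p,lambda q:(q[...,0]-q[...,2]>th)&(q.mean(2)>95))
        X=np.array([plane(c,*p,.012)[:2] for p in w],np.float32)
        print(th,"base",cv2.minAreaRect(X))
# nut: fit ellipse->extreme columns, left/right edges on plane
from itertools import product
for th in(40,50,60):
    b=blob(t["image"],328,186,lambda p:p.mean(2)<th)
    a=blob(s["image"],269,155,lambda p:p.mean(2)<th+5)
    print(th,cv2.minEnclosingCircle(b),a.min(0),a.max(0), plane(t,*cv2.minEnclosingCircle(b)[0],.065))
E
```

```text
side [54 56 58] [57 60 62]
0 base ((0.5074082612991333, -0.16485139727592468), (0.06171242520213127, 0.07377807796001434), 22.232879638671875)
3 base ((0.5077324509620667, -0.16565363109111786), (0.06031429395079613, 0.07218234241008759), 22.547924041748047)
8 base ((0.5132251977920532, -0.15271446108818054), (0.04978720843791962, 0.07649989426136017), 57.015560150146484)
top [169 164 162] [133 145 154]
0 base ((0.49791210889816284, -0.1703827828168869), (0.08994556963443756, 0.06888486444950104), 20.197790145874023)
3 base ((0.4976096749305725, -0.17044159770011902), (0.08753424882888794, 0.06599476933479309), 20.563156127929688)
8 base ((0.47276031970977783, -0.17977958917617798), (0.03018057905137539, 0.060306549072265625), 18.842411041259766)
40 ((327.0429992675781, 186.22850036621094), 4.400562286376953) [263.8125 150.1875] [273.5625 159.8125] [ 0.49570209 -0.17040718  0.065     ]
50 ((327.25201416015625, 186.3324432373047), 4.761500358581543) [263.5625 150.0625] [273.6875 159.9375] [ 0.49532888 -0.17113794  0.065     ]
60 ((327.291015625, 186.07476806640625), 5.11456298828125) [263.4375 149.9375] [273.8125 160.0625] [ 0.49626564 -0.17129949  0.065     ]
```

The top-view base rectangle comes out at 89.9 x 68.9 mm against 90 x 70 in the text. That puts the stand axis at (0.498,-0.1705), and the nut agrees. The probe head is at (0.482,0.1535,0.099), close to the 0.101 expected. Next I move above the probe.

```bash
cat >> h.py <<'E'
from scipy.spatial.transform import Rotation as Ro
def go(X):
    s=r.read_state();R=Ro.from_euler("xyz",s["orientation"]).as_matrix()
    print("shift",np.round(R.T@(np.array(X)-s["position"]),4),"pos",np.round(s["position"],4),"rpy",np.round(s["orientation"],3),"q",np.round(s["q"],2),"F",np.round(s["ft_force"],1),"T",np.round(s["ft_torque"],2),"gap",round(float(s["finger_gap"]),4))
E
python3 -c "
from h import *
go([.482,.1535,.2])"
```

```text
shift [-0.4186 -0.3653  0.0311] pos [0.1843 0.6226 0.2302] rpy [-3.139  0.     2.854] q [-1.31  0.62 -0.01  1.42  0.01  1.1  -0.04] F [ 0.5 -0.2 -0.4] T [-0.01 -0.01  0.01] gap 0.085
```
q1=-1.31 at azimuth 73.5° → q1 = -(az) + ... sign: 73.5°=1.283. So q1 negative → +y? Joint axis downward perhaps. Then at az 0.31, q1≈-0.33; yaw unchanged → q7 changes by ~1. ok.

Units first: shifts go in units of 100 mm and turns go in units of 0.25 rad. So -0.42 m is -4.2, -0.365 m is -3.65.

```bash
python3 shift.py '[[[-4.2,-3.65,0.3],0,0.06],[[-4.2,-3.65,0.3],0,0.06],[[-4.2,-3.65,0.3],0,0.06],[[-4.2,-3.65,0.3],0,0.06],[[-4.2,-3.65,0.3],0,0.06],[[-4.2,-3.65,0.3],0,0.06],[[-4.2,-3.65,0.3],0,0.06],[[-4.2,-3.65,0.3],0,0.06],[[-4.2,-3.65,0.3],0,0.06],[[-4.2,-3.65,0.3],0,0.06],[[-4.2,-3.65,0.3],0,0.06],[[-4.2,-3.65,0.3],0,0.06],[[-4.2,-3.65,0.3],0,0.06],[[-4.2,-3.65,0.3],0,0.06],[[-4.2,-3.65,0.3],0,0.06],[[-4.2,-3.65,0.3],0,0.06]]'; python3 -c "
from h import *
go([.482,.1535,.087])"
```

```text
t: 1.7
position: [0.4828, 0.1559, 0.2013]
orientation: [3.141, -0.001, 2.857]
ft_force: [0.7, 0.1, -0.4]
finger_gap: 0.0602
grip_force: 0.0
shift [-0.     -0.0026  0.1143] pos [0.4828 0.1559 0.2013] rpy [ 3.141e+00 -1.000e-03  2.857e+00] q [-0.38  0.43  0.04  1.87 -0.02  0.84  0.95] F [ 0.7  0.1 -0.4] T [-0.05  0.02  0.03] gap 0.0602
```

Converted, 0.113 m is 1.13, 0.11 m is 1.1.

```bash
python3 shift.py '[[[0,-0.02,0.5],0,0.05],[[0,-0.02,0.8],0,0.05],[[0,-0.02,1.1],0,0.05],[[0,-0.02,1.13],0,0.05],[[0,-0.02,1.13],0,0.05],[[0,-0.02,1.13],0,0.05],[[0,-0.02,1.13],0,0.05]]'; python3 - <<'E'
from h import *
go([.482,.1535,.087])
for n in("side","top"):
    c=r.capture(n);np.savez(f"{n}1.npz",**c);cv2.imwrite(f"pics/{n}1.png",c["image"])
s,t=np.load("side1.npz"),np.load("top1.npz")
cv2.imwrite("pics/crops1.png",np.hstack([crop(s["image"],260,210,25,8),crop(t["image"],236,187,25,8)]))
E
```

```text
t: 2.4
position: [0.4842, 0.1527, 0.0899]
orientation: [3.14, 0.003, 2.854]
ft_force: [-0.0, 0.2, 0.8]
finger_gap: 0.0496
grip_force: 0.0
shift [0.0023 0.0001 0.0029] pos [0.4842 0.1527 0.0899] rpy [3.140e+00 3.000e-03 2.854e+00] q [-0.37  0.6   0.03  1.99 -0.03  0.56  0.96] F [-0.   0.2  0.8] T [0.   0.01 0.03] gap 0.0496
```

View pics/crops1.png

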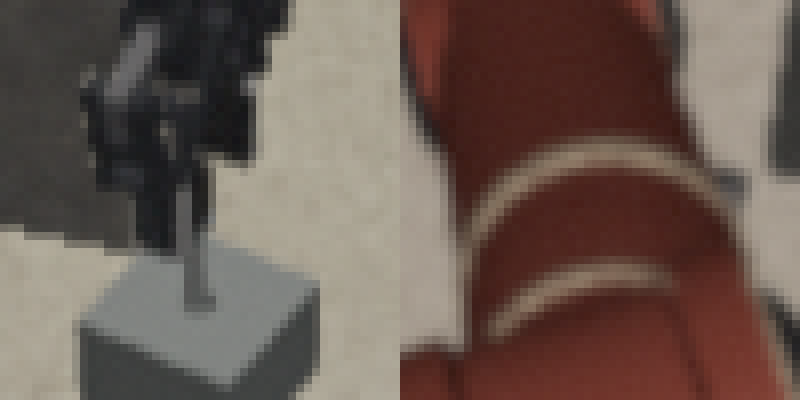

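The side crop shows the rod at about (259,213) between the two finger tips, still standing upright. The top view is hidden by the arm. Closing now.

```bash
python3 shift.py '[[[0.02,0,0.03],0,0.05],[[0.02,0,0.03],0,0.05],[[0.02,0,0.03],0,0.03],[[0.02,0,0.03],0,0.005],[[0.02,0,0.03],0,0.005],[[0.02,0,0.03],0,0.005],[[0.02,0,0.03],0,0.005],[[0.02,0,0.03],0,0.005],[[0.02,0,0.03],0,0.005],[[0.02,0,0.03],0,0.005]]' 40; python3 -c "
from h import *
go([.482,.1535,.187])"
```

```text
t: 3.5
position: [0.4812, 0.1528, 0.0854]
orientation: [3.141, 0.0, 2.854]
ft_force: [-0.2, 0.6, 0.8]
finger_gap: 0.015
grip_force: 39.0
shift [-0.0006  0.0009 -0.1016] pos [0.4812 0.1528 0.0854] rpy [3.141 0.    2.854] q [-0.37  0.6   0.03  2.   -0.03  0.55  0.96] F [-0.2  0.6  0.8] T [ 0.16  0.02 -0.01] gap 0.015
```

Converted, -0.12 m is -1.2, -0.1 m is -1.

```bash
python3 shift.py '[[[0,0,-0.2],0,0.005],[[0,0,-0.4],0,0.005],[[0,0,-0.6],0,0.005],[[0,0,-0.8],0,0.005],[[0,0,-1],0,0.005],[[0,0,-1.2],0,0.005],[[0,0,-1.2],0,0.005],[[0,0,-1.2],0,0.005]]' 40; python3 -c "
from h import *
go([.4975,-.1705,.205])"
```

```text
t: 4.3
position: [0.4808, 0.1523, 0.2049]
orientation: [-3.141, -0.0, 2.854]
ft_force: [-0.3, 0.4, -1.1]
finger_gap: 0.0146
grip_force: 39.1
shift [-0.1078 -0.3048  0.    ] pos [0.4808 0.1523 0.2049] rpy [-3.141 -0.     2.854] q [-0.38  0.42  0.04  1.87 -0.02  0.85  0.96] F [-0.3  0.4 -1.1] T [0.01 0.03 0.01] gap 0.0146
```

Converted, -0.04 m is -0.4, -0.305 m is -3.05.

```bash
python3 shift.py '[[[-0.13,-0.38,0],0,0.005],[[-0.27,-0.76,0],0,0.005],[[-0.4,-1.14,0],0,0.005],[[-0.54,-1.52,0],0,0.005],[[-0.67,-1.9,0],0,0.005],[[-0.8,-2.3,0],0,0.005],[[-0.94,-2.65,0],0,0.005],[[-1.08,-3.05,0],0,0.005],[[-1.08,-3.05,0],0,0.005],[[-1.08,-3.05,0],0,0.005],[[-1.08,-3.05,0],0,0.005],[[-1.08,-3.05,0],0,0.005]]' 40; python3 - <<'E'
from h import *
go([.4975,-.1705,.205])
for n in("side","top"):
    c=r.capture(n);np.savez(f"{n}2.npz",**c)
s,t=np.load("side2.npz"),np.load("top2.npz")
print(proj(s,[.4975,-.1705,.12]),proj(s,[.4975,-.1705,.073]))
cv2.imwrite("pics/crops2.png",np.hstack([crop(s["image"],268,145,25,8),crop(t["image"],325,187,25,8)]))
E
```

```text
t: 5.5
position: [0.498, -0.1685, 0.2047]
orientation: [3.141, -0.002, 2.857]
ft_force: [0.0, -0.0, -1.2]
finger_gap: 0.0146
grip_force: 39.2
shift [-0.0001 -0.0021 -0.0003] pos [ 0.498  -0.1685  0.2047] rpy [ 3.141e+00 -2.000e-03  2.857e+00] q [ 0.23  0.45  0.08  1.82 -0.05  0.87  1.62] F [ 0.  -0.  -1.2] T [ 0.02 -0.02  0.02] gap 0.0146
[268.22322613 140.85312112] [268.09247113 152.16585023]
```

View pics/crops2.png

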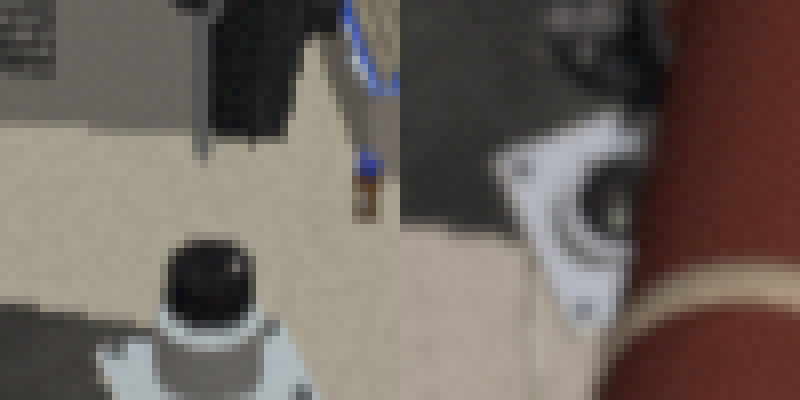

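The side crop shows the rod tip at about (267.9,139.6) and the nut centre at column 268.6. The rod is therefore about 1.5 mm too far in +x. I'll correct that and lower in stages.

```bash
python3 shift.py '[[[0.007,-0.028,0],0,0.005],[[0.007,-0.028,0.1],0,0.005],[[0.007,-0.028,0.3],0,0.005],[[0.007,-0.028,0.42],0,0.005],[[0.007,-0.028,0.42],0,0.005],[[0.007,-0.028,0.42],0,0.005],[[0.007,-0.028,0.42],0,0.005],[[0.007,-0.028,0.42],0,0.005]]' 40; python3 - <<'E'
from h import *
go([.4965,-.1710,.15])
c=r.capture("side");np.savez("side3.npz",**c)
im=c["image"].mean(2)
for v in range(142,154):print(v,np.round(im[v,258:280]).astype(int))
E
```

```text
t: 6.4
position: [0.4972, -0.1731, 0.164]
orientation: [-3.142, 0.002, 2.854]
ft_force: [0.6, -0.2, -0.5]
finger_gap: 0.0147
grip_force: 39.2
shift [0.0013 0.0018 0.014 ] pos [ 0.4972 -0.1731  0.164 ] rpy [-3.142e+00  2.000e-03  2.854e+00] q [ 0.24  0.51  0.08  1.87 -0.05  0.77  1.63] F [ 0.6 -0.2 -0.5] T [ 0.   -0.03  0.02] gap 0.0147
142 [154 155 156 158 156 156 156 155 156 101  82 108 156 158 155 156 154 154
 156 155 158 158]
143 [156 156 156 157 156 156 155 156 155 107  85 107 154 157 157 154 156 155
 155 156 157 158]
144 [155 157 157 156 155 154 155 157 155 116  85 106 152 156 155 155 156 155
 156 154 156 156]
145 [153 155 157 156 157 157 155 156 154 117  85 107 152 155 156 155 155 156
 155 153 154 154]
146 [154 155 156 157 156 156 156 155 155 118  86 108 152 155 156 157 156 156
 156 155 154 156]
147 [156 155 155 157 156 157 156 155 155 120  87 110 155 156 157 156 156 156
 157 154 155 155]
148 [157 155 155 155 156 156 156 156 153 128  94 118 155 157 158 157 155 154
 156 157 154 157]
149 [158 156 155 156 156 158 157 157 142 132  95 114 139 139 147 154 157 155
 157 156 155 156]
150 [155 156 155 154 156 158 149 134  92  67  41  48  67  72 110 139 156 157
 156 154 156 157]
151 [155 156 154 153 157 156 113  59  40  29  25  25  29  31  53  92 140 157
 157 153 154 155]
152 [156 155 153 153 156 146  74  30  31  25  26  28  27  38  73  52 100 154
 155 157 156 155]
153 [156 156 156 156 154 124  48  29  30  30  23  28  29  48  98  54  92 155
 155 159 156 155]
```

Converted, 0.0012 m is 0.012, 0.025 m is 0.25.

```bash
python3 shift.py '[[[0.012,0.005,0],0,0.005],[[0.012,0.005,0.07],0,0.005],[[0.012,0.005,0.14],0,0.005],[[0.012,0.005,0.21],0,0.005],[[0.012,0.005,0.25],0,0.005],[[0.012,0.005,0.25],0,0.005],[[0.012,0.005,0.25],0,0.005]]' 40; python3 - <<'E'
from h import *
go([.4965,-.1710,.0894])
E
```

```text
t: 7.15
position: [0.4957, -0.1721, 0.1382]
orientation: [-3.142, -0.0, 2.854]
ft_force: [-0.5, 0.0, -0.4]
finger_gap: 0.015
grip_force: 39.2
shift [-0.0005  0.0013  0.0488] pos [ 0.4957 -0.1721  0.1382] rpy [-3.142 -0.     2.854] q [ 0.24  0.54  0.07  1.9  -0.06  0.71  1.63] F [-0.5  0.  -0.4] T [0.03 0.   0.02] gap 0.015
```

Tip is now 12 mm below the nut's top with no contact force, so it is in the hole. Going on down.

Converted, 0.045 m is 0.45, 0.04 m is 0.4.

```bash
python3 shift.py '[[[0,0,0.1],0,0.005],[[0,0,0.2],0,0.005],[[0,0,0.3],0,0.005],[[0,0,0.4],0,0.005],[[0,0,0.45],0,0.005],[[0,0,0.45],0,0.005],[[0,0,0.45],0,0.005]]' 40; python3 - <<'E'
from h import *
go([.4965,-.1710,.0894])
E
```

```text
t: 7.85
position: [0.4953, -0.1719, 0.0931]
orientation: [-3.142, -0.001, 2.854]
ft_force: [0.5, 0.3, -1.0]
finger_gap: 0.0148
grip_force: 39.1
shift [-0.0009  0.0013  0.0037] pos [ 0.4953 -0.1719  0.0931] rpy [-3.142e+00 -1.000e-03  2.854e+00] q [ 0.25  0.61  0.06  1.94 -0.07  0.6   1.64] F [ 0.5  0.3 -1. ] T [0.05 0.25 0.05] gap 0.0148
```

Converted, 0.005 m is 0.05, 0.004 m is 0.04.

```bash
python3 shift.py '[[[0,0,0.02],0,0.005],[[0,0,0.04],0,0.005],[[0,0,0.05],0,0.005],[[0,0,0.05],0,0.005],[[0,0,0.05],0,0.005]]' 40; python3 - <<'E'
from h import *
go([.4965,-.1710,.0894])
E
```

```text
t: 8.35
position: [0.4954, -0.172, 0.0891]
orientation: [3.142, -0.0, 2.854]
ft_force: [-3.0, 0.9, 5.3]
finger_gap: 0.0152
grip_force: 39.9
shift [-0.0008  0.0013 -0.0003] pos [ 0.4954 -0.172   0.0891] rpy [ 3.142 -0.     2.854] q [ 0.25  0.62  0.06  1.94 -0.07  0.59  1.64] F [-3.   0.9  5.3] T [0.31 0.64 0.05] gap 0.0152
```

Floor contact shows up as 5 N at the expected height (0.089). Releasing the probe and going down to the nut.

```bash
python3 shift.py '[[[0,0,0],0,0.03],[[0,0,0],0,0.06],[[0,0,0],0,0.06],[[0,0,0],0,0.06],[[-0.01,0.01,0.1],0,0.06],[[-0.01,0.01,0.2],0,0.06],[[-0.01,0.01,0.3],0,0.06],[[-0.01,0.01,0.35],0,0.06],[[-0.01,0.01,0.35],0,0.06],[[-0.01,0.01,0.35],0,0.06]]' 40; python3 - <<'E'
from h import *
go([.4965,-.1710,.0545])
c=r.capture("side");np.savez("side4.npz",**c)
t=r.capture("top")
cv2.imwrite("pics/crops4.png",np.hstack([crop(c["image"],268,145,25,8),crop(t["image"],325,187,25,8)]))
E
```

```text
t: 9.35
position: [0.4969, -0.1715, 0.0531]
orientation: [-3.141, -0.0, 2.854]
ft_force: [-0.5, 0.5, -0.4]
finger_gap: 0.06
grip_force: 0.0
shift [ 0.0005  0.0003 -0.0014] pos [ 0.4969 -0.1715  0.0531] rpy [-3.141 -0.     2.854] q [ 0.25  0.68  0.06  1.96 -0.07  0.51  1.64] F [-0.5  0.5 -0.4] T [ 0.02  0.05 -0.01] gap 0.06
```

View pics/crops4.png

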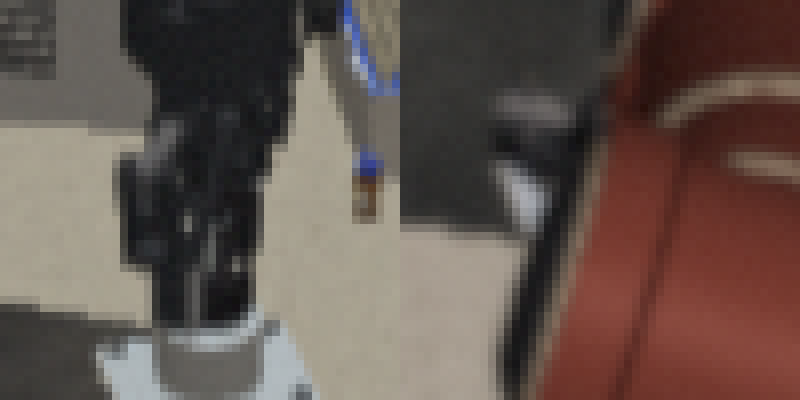

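The crop shows the fingers on either side of the nut, around (268,152). The probe rod and head are hidden among the fingers, and no force is reported. Gripping the nut.

```bash
python3 shift.py '[[[0,0,0],0,0.04],[[0,0,0],0,0.03],[[0,0,0],0,0.03],[[0,0,0],0,0.03],[[0,0,0],0,0.03],[[0,0,0],0,0.03]]' 50; python3 - <<'E'
from h import *
go([.4965,-.1710,.0545])
E
```

```text
t: 10.05
position: [0.4971, -0.1717, 0.0539]
orientation: [-3.141, 0.001, 2.854]
ft_force: [-0.5, -0.0, 5.7]
finger_gap: 0.0349
grip_force: 51.4
shift [ 0.0008  0.0005 -0.0006] pos [ 0.4971 -0.1717  0.0539] rpy [-3.141e+00  1.000e-03  2.854e+00] q [ 0.25  0.68  0.06  1.96 -0.07  0.51  1.64] F [-0.5 -0.   5.7] T [-0.06  0.24  0.01] gap 0.0349
```

Converted, 0.0013 m is 0.013, 0.0011 m is 0.011, 1 rad is 4.

```bash
python3 shift.py '[[[0,0,0.001],0.4,0.03],[[0,0,0.002],0.8,0.03],[[0,0,0.004],1.2,0.03],[[0,0,0.005],1.6,0.03],[[0,0,0.006],2,0.03],[[0,0,0.008],2.4,0.03],[[0,0,0.009],2.8,0.03],[[0,0,0.01],3.2,0.03],[[0,0,0.011],3.6,0.03],[[0,0,0.013],4,0.03],[[0,0,0.013],4,0.03]]' 50; python3 - <<'E'
from h import *
go([.4965,-.1710,.0545])
E
```

```text
t: 11.15
position: [0.4962, -0.1726, 0.0526]
orientation: [-3.141, 0.001, 1.851]
ft_force: [-2.4, -1.6, 7.5]
finger_gap: 0.0353
grip_force: 51.6
shift [ 0.0014  0.0007 -0.0019] pos [ 0.4962 -0.1726  0.0526] rpy [-3.141e+00  1.000e-03  1.851e+00] q [ 0.08  0.7   0.33  1.97 -0.41  0.54  0.97] F [-2.4 -1.6  7.5] T [-0.22  0.59  0.  ] gap 0.0353
```

```bash
P='from h import *
go([.4965,-.1710,.0545])'
python3 shift.py '[[[0,0,0.001],0.4,0.03],[[0,0,0.003],0.8,0.03],[[0,0,0.004],1.2,0.03],[[0,0,0.004],1.2,0.03]]' 50 >/dev/null; python3 -c "$P"
python3 shift.py '[[[0,0,0.001],0.4,0.03],[[0,0,0.003],0.8,0.03],[[0,0,0.004],1.2,0.03],[[0,0,0.004],1.2,0.03]]' 50 >/dev/null; python3 -c "$P"
```

```text
shift [ 0.0017  0.0007 -0.0023] pos [ 0.4958 -0.1726  0.0522] rpy [-3.140e+00  2.000e-03  1.551e+00] q [ 0.03  0.72  0.41  1.97 -0.51  0.56  0.77] F [-3.3 -1.2  7.9] T [-0.2   0.7  -0.04] gap 0.0352
shift [ 0.0019  0.0005 -0.0027] pos [ 0.4954 -0.1726  0.0518] rpy [-3.140e+00  2.000e-03  1.251e+00] q [-0.02  0.73  0.49  1.97 -0.6   0.59  0.56] F [-3.7 -1.4  8.3] T [-0.26  0.85 -0.06] gap 0.0353
```

```bash
P='from h import *
go([.4965,-.1710,.0545])'
python3 shift.py '[[[0,0,0.001],0.4,0.03],[[0,0,0.003],0.8,0.03],[[0,0,0.003],0.8,0.03]]' 50 >/dev/null; python3 -c "$P"
python3 shift.py '[[[0,0,0.001],0.4,0.03],[[0,0,0.003],0.8,0.03],[[0,0,0.003],0.8,0.03]]' 50 >/dev/null; python3 -c "$P"
```

```text
shift [ 0.002   0.0004 -0.003 ] pos [ 0.4951 -0.1725  0.0515] rpy [-3.140e+00  2.000e-03  1.051e+00] q [-0.05  0.75  0.55  1.97 -0.66  0.61  0.42] F [-4.4 -0.3  7.9] T [-0.16  0.95 -0.03] gap 0.0353
shift [ 0.002   0.0003 -0.0032] pos [ 0.4949 -0.1724  0.0513] rpy [-3.14e+00  2.00e-03  8.51e-01] q [-0.09  0.76  0.6   1.97 -0.72  0.63  0.27] F [-5.3 -0.1 10.1] T [-0.1   0.97 -0.06] gap 0.0352
```

```bash
P='from h import *
go([.4965,-.1710,.0545])'
python3 shift.py '[[[0,0,0.001],0.4,0.03],[[0,0,0.002],0.8,0.03],[[0,0,0.002],0.8,0.03]]' 50 >/dev/null; python3 -c "$P"
python3 shift.py '[[[0,0,0.001],0.4,0.03],[[0,0,0.002],0.8,0.03],[[0,0,0.002],0.8,0.03]]' 50 >/dev/null; python3 -c "$P"
```

```text
shift [ 0.0021  0.0001 -0.0035] pos [ 0.4948 -0.1721  0.051 ] rpy [-3.14e+00  3.00e-03  6.51e-01] q [-0.12  0.78  0.66  1.97 -0.77  0.66  0.12] F [-5.   0.5  9.3] T [-0.01  1.07 -0.06] gap 0.0353
shift [ 0.0021 -0.     -0.0038] pos [ 0.4946 -0.1719  0.0507] rpy [-3.14e+00  3.00e-03  4.51e-01] q [-0.15  0.8   0.71  1.98 -0.82  0.69 -0.03] F [-4.6  0.2 10. ] T [ 0.07  1.09 -0.04] gap 0.035
```

```bash
P='from h import *
go([.4965,-.1710,.0545])'
python3 shift.py '[[[0,0,0.001],0.4,0.03],[[0,0,0.001],0.4,0.03]]' 50 >/dev/null; python3 -c "$P"
python3 shift.py '[[[0,0,0.001],0.4,0.03],[[0,0,0.001],0.4,0.03]]' 50 >/dev/null; python3 -c "$P"
python3 shift.py '[[[0,0,0],0.4,0.03],[[0,0,0],0.4,0.03]]' 50 >/dev/null; python3 -c "$P"
```

```text
shift [ 0.0021 -0.0001 -0.0039] pos [ 0.4946 -0.1718  0.0506] rpy [-3.14   0.004  0.355] q [-0.16  0.81  0.73  1.98 -0.84  0.7  -0.11] F [-6.   0.2  9.7] T [0.04 1.14 0.4 ] gap 0.0349
shift [ 0.0011 -0.0001 -0.0038] pos [ 0.4955 -0.1714  0.0507] rpy [-3.141  0.004  0.263] q [-0.17  0.81  0.76  1.97 -0.86  0.72 -0.18] F [-4.7  0.7  9.9] T [0.04 0.93 1.61] gap 0.0349
shift [-0.0008 -0.0002 -0.0037] pos [ 0.4973 -0.1711  0.0508] rpy [3.141e+00 1.000e-03 1.630e-01] q [-0.19  0.83  0.78  1.97 -0.89  0.73 -0.26] F [-1.6  1.   8.8] T [0.21 0.35 1.46] gap 0.0353
```

The stop was met near yaw 0.385: torque rose to 1.6 N m and then the pads slipped. That makes the nut's start angle about 2.47 rad. Allowing about 0.11 rad of wind-up, I turn back 1.69 rad.

Converted, -0.002 m is -0.02, -0.0018 m is -0.018, -1.69 rad is -6.76.

```bash
python3 shift.py '[[[0,0,0],0,0.03],[[0,0,0],0,0.03],[[0,0,0],0,0.03],[[0,0,-0.001],-0.4,0.03],[[0,0,-0.002],-1,0.03],[[0,0,-0.004],-1.6,0.03],[[0,0,-0.006],-2.2,0.03],[[0,0,-0.008],-2.8,0.03],[[0,0,-0.01],-3.4,0.03],[[0,0,-0.012],-4,0.03],[[0,0,-0.014],-4.6,0.03],[[0,0,-0.016],-5.2,0.03],[[0,0,-0.018],-5.8,0.03],[[0,0,-0.02],-6.4,0.03],[[0,0,-0.02],-6.76,0.03],[[0,0,-0.02],-6.76,0.03],[[0,0,-0.02],-6.76,0.03]]' 50; python3 - <<'E'
from h import *
go([.4965,-.1710,.0545])
c=r.capture("side")
cv2.imwrite("pics/crops5.png",crop(c["image"],268,150,32,9))
E
```

```text
t: 15.45
position: [0.4954, -0.1698, 0.0528]
orientation: [-3.14, -0.004, 1.845]
ft_force: [-3.5, 2.9, 10.9]
finger_gap: 0.0353
grip_force: 80.2
shift [-0.0015  0.0008 -0.0017] pos [ 0.4954 -0.1698  0.0528] rpy [-3.14  -0.004  1.845] q [ 0.07  0.7   0.33  1.97 -0.43  0.55  0.98] F [-3.5  2.9 10.9] T [0.67 0.87 0.07] gap 0.0353
```

View pics/crops5.png

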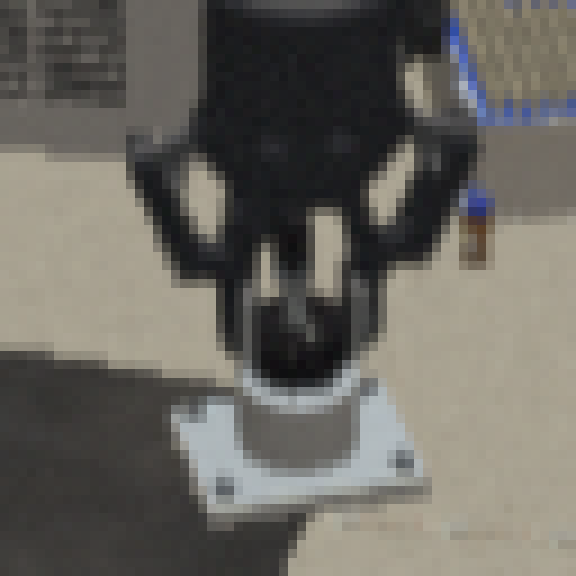

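The crop shows the fingers gripping the nut at about (268,152). The probe stands upright between them with its head free at about (268,145), and the vial and stand have not moved. Handing in.

```bash
python3 -c "
from plant import r
print(r.finish_job())"
```

```text
the job is handed in; nothing more can be done
None
```

I handed the job in with the probe seated on the bore's floor, the nut screwed to its stop and backed off about 1.57 rad (worked out from the wrist angle and torque), and the fingers still gripping it clear of the probe; the hand-in returned no verdict.

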